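# Set the cutting guide against both portion pins

### The job

The next slab of cake will be cut along the steel cutting guide. Take the guide by its black grip and slide it flat along the white board, without lifting it, until its plain edge (the one without the yellow stripe) bears on the red-capped and the blue-capped sprung pin at once and both are pushed fully home; press gently and evenly for a good second, never hard. Then let go and leave it lying there with both pins still home, without disturbing the timer and the cake piece beside the board.

Things in the scene. Friction and masses are not known exactly. Their poses are not given: they have to be found in the camera images.
- guide: Loose steel straightedge on the board, 300 x 40 x 6 mm, 0.37 to 0.63 kg. Origin: centre of its underside; x along its length, z up, +y across it to the plain working edge with black ticks, a straight face 20 mm from the centre line; the -y edge has a yellow stripe. At the start +y faces the pins. It drags with 2 to 5 N, more if pressed down.
- guide_grip (a point): Middle of the black grip fin on the guide, 35 mm above the guide's underside. The fin is 90 mm long (guide x), 14 mm thick (guide y) and its top is 46 mm above the underside; at its foot a 110 x 20 mm flange reaches 11 mm above the underside. Axes as the guide's.
- board: Fixed white plastic cutting board, 280 mm along its own x, 320 mm along its own y, 12 mm thick, lying on the table. Origin: centre of its underside. Two dark slots run along its own x at y = +90 (red pin) and -90 mm (blue pin), on the half away from the robot. Each pin's axis starts 18 to 100 mm from the board's centre along x, independently; how far is not reported: see or feel it.
- cake_41: Single piece of cake, 50 x 80 x 38 mm, on the table to the left of the board; bystander. Origin: centre of its underside.
- timer: White kitchen timer with red dial, 94 x 68 x 34 mm, on the table to the left of the board, nearer the robot; bystander. Origin: centre of its underside.
- red_pin (a joint): How far the red-capped pin is pushed in, 0 (free) to 0.005 m (home). Upright round steel pin, diameter 16 mm, 37 mm tall, on the board in the slot at board y = +90 mm. It moves only along the board's +x, on a very light spring (0.4 N at home), then stops dead against a fixed dark steel block, 24 x 26 x 22 mm, behind it. The block does not yield.
- blue_pin (a joint): The same for the blue-capped pin in the slot at board y = -90 mm. As the two blocks are set independently, the line that touches both pins may stand up to 0.45 rad askew to the board. A push of 3 to 10 N on each pin is gentle; over 20 N is too hard.
- board_far_edge (a point): Point on the board's top face, at the middle of the edge behind the pins (board x = +140 mm, y = 0). Axes as the board's.

How it is judged:
By the outcome, as a careful person would: the job done as asked, in the order asked, and still so for the second after the job is handed in, with the robot touching nothing.
It also fails if it takes over 61 s, if anything falls off the work surface, if the arm or the gripper's body presses on something with over 40 N, if the wrist force passes 120 N, or if a joint passes its speed limit or range.

### The arm

A 7-joint arm with a two-finger parallel gripper is mounted at the origin on a cart in front of the work surface, level with it; the furniture and walls round the work are solid. World frame = base frame: x ahead of the robot, y to its left, z up, the work surface at z = 0. Lengths are in m, angles in rad, forces in N, time in s.
With the tool pointing down it reaches from about 0.425 to 0.825 m from the base axis. Payload 3.6 kg.
Tool frame: the origin (TCP) lies between the finger pads; the fingertips stand 17 mm ahead of it and the grasp point (between the pads) lies 2 mm behind it (bot.tips_ahead is the distance from the TCP to the fingertips, in m); z points along the fingers, y is the line along which they close (so a half turn about z gives the same grasp; the last joint's range is limited). The gripper opens to 85 mm and grips with 20 to 120 N. Pads are 22 mm wide; open, the fingers measure 114 mm over their backs; the gripper's body (76 mm by 85 mm) begins 54 mm behind the grasp point. The pads swing forward as they close: fully open they stand 13 mm farther back than shut.
Start: joints at [-1.302, 0.615, -0.013, 1.423, 0.008, 1.103, -0.04], TCP at [0.189, 0.622, 0.248] pointing down, gripper open.
Joint ranges: [-3.12, 3.12], [-0.3, 2.06], [-1.34, 1.32], [0.26, 2.42], [-1.36, 4.5], [0.01, 1.98], [-2.84, 2.84]. Speed limits (rad/s): [2.79, 2.79, 3.14, 3.14, 3.14, 3.14, 3.14].

### API

Orientations are given as a unit quaternion [x, y, z, w].
In Python, from plant import bot, viewer, finish_job gives the robot as it stands.
- The arm moves only by the tool carry_out, never from a script. Its argument "deltas" is a list of rows, each a list of 7 numbers: the opening, from 0 (shut) to 1 (fully open), then the shift along the world's x, y, z in mm, then the turn, a rotation vector about the world's x, y, z in rad. In form: [[jaw, dx, dy, dz, ax, ay, az], ...]. A call has 1 to 20 rows; each row shifts and turns the commanded pose from where the row before left it; what a row does not reach is not made up. A row lasts 1/8 s, in which the tool goes at most 62.5 mm and 10.7 degrees, less where a joint would pass 70% of its speed; a pose out of reach is approached as far as the arm can. A call is refused whole if a number of a shift passes 62.5 or a number of a turn 0.188, either way. A call with a gripper value outside its range is refused whole. The fingers move at their own pace and stop on an object; "newtons" is the grip in N (left out, the last holds). Time passes only in rows, so rows that do not move let the fingers close. It gives the time, the measured TCP pose, the force, the opening and the grip force at its end, in the units of the state.
- bot.sense(): the state, without advancing time (a new reading comes with each control period).
- viewer.camera(name): name is "side" or "top"; returns a dict with "color" (420x560x3 uint8, blue, green, red), "K" (3x3 intrinsics, pixels), "R" (3x3) and "t" (3): a world point X has camera coordinates R X + t. Camera axes: x right, y down, z forward; pixel columns grow to the right and rows downward; lengths in m; the calibration is good to about 2 mm. A picture is of the moment at which its call begins. There is no depth.
- finish_job(): hands the job in; it is judged then, once.
The state is a dict: "time": time; "joints": joint angles; "joint_velocities": joint speeds; "joint_torque": joint torques, N m; "tool_pos": TCP position; "tool_rot": TCP orientation; "wrist_force": force on the tool from outside, world axes, zero at the start; "moment": the same for the moment, N m; "finger_gap": finger opening in m; "grip_force": force on a finger pad.
Only numpy, scipy, OpenCV 4.12 (cv2) and the standard library are available. Lean on these libraries where they do the work, as an engineer would, in place of code of your own. Each camera call takes 0.05 s, during which the arm holds its last target. There are 200 camera calls.

## Working session

There is one attempt and no reset: what is moved stays moved. The work goes in short steps, Python scripts to look and compute and a tool call to move; the robot and the scene stay as the last step left them, time stands still between calls to the robot, and variables do not carry over. Pictures are saved under pics/ and viewed, at most 10 in all, crops included, and the job is handed in when it is done.

Besides the shell and the picture viewer there is one more tool, called as name(argument=value, ...) on one line, values as JSON. carry_out: Moves the arm, as the interface text tells. Its arguments: {"type":"object","properties":{"deltas":{"type":"array","items":{"type":"array","items":{"type":"number"}}},"newtons":{"type":"number"}},"required":["deltas"]}

```bash
mkdir -p pics; cat > h.py <<'E'
import numpy as np, cv2
from plant import bot, viewer, finish_job
def ray(c,u,v,z):
    K,R,t=[np.array(c[k],float) for k in("K","R","t")]
    d=R.T@np.linalg.inv(K)@np.array([u,v,1.]); o=-R.T@t.ravel()
    return o+d*(z-o[2])/d[2]
E
python3 - <<'E'
from h import *
for n in("top","side"):
    c=viewer.camera(n); cv2.imwrite(f"pics/{n}0.png",c["color"]); print(n,-np.array(c["R"]).T@np.array(c["t"]).ravel())
print(bot.sense())
E
```

```text
top [ 0.4366128  -0.15988474  0.90758564]
side [0.24457551 0.57164931 0.42593791]
{'time': 0.1, 'joints': array([-1.30252148,  0.61581   , -0.01261001,  1.42472754,  0.00811644,
        1.10341282, -0.0403943 ]), 'joint_velocities': array([-5.04110503e-04, -8.05306099e-04, -1.27507197e-05, -4.74970289e-03,
        4.10311729e-04,  1.57729918e-03,  8.84739734e-04]), 'joint_torque': array([ 1.42660068e-03, -4.70385826e+01,  2.60289917e-01, -1.71569949e+01,
        1.00800741e-02,  5.88924391e-03, -4.10095664e-07]), 'tool_pos': array([0.18864918, 0.62134826, 0.24726577]), 'tool_rot': array([ 1.46818078e-01,  9.89162839e-01, -1.14431712e-03, -1.46085316e-04]), 'wrist_force': array([0.23384525, 0.16729687, 0.08679905]), 'moment': array([-0.02820426, -0.02341628,  0.01784438]), 'grip_force': 0.0, 'finger_gap': 0.085021960427084}
```

View pics/top0.png

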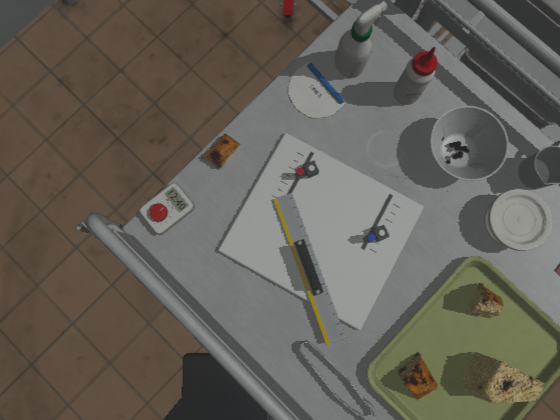

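View pics/side0.png

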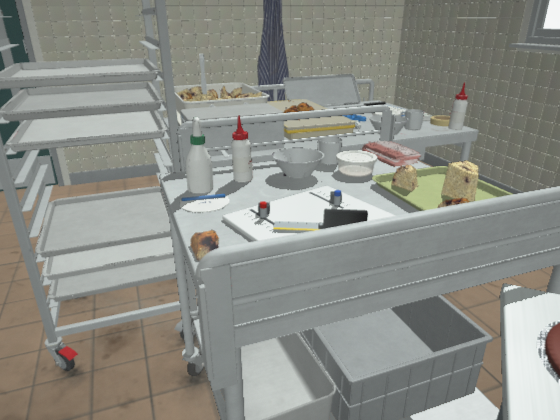

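The top view shows the board (corners about (287,135), (422,207), (360,327), (221,250)), the guide with its fin near (308,267), the red cap near (300,172), the blue cap near (372,238) and a block behind each pin. The timer is near (166,209) and the cake near (221,151). The side view shows the same things, with a rail in front of the cart.

```bash
python3 - <<'E'
from h import *
c=viewer.camera("top"); im=c["color"]; hsv=cv2.cvtColor(im,cv2.COLOR_BGR2HSV)
def blob(lo,hi,box,im=hsv):
    x0,y0,x1,y1=box; m=np.zeros(im.shape[:2],np.uint8)
    m[y0:y1,x0:x1]=cv2.inRange(im,lo,hi)[y0:y1,x0:x1]
    n,l,s,ce=cv2.connectedComponentsWithStats(m); i=1+np.argmax(s[1:,4])
    return cv2.findNonZero((l==i).astype(np.uint8)).reshape(-1,2).astype(np.float32),ce[i]
for name,lo,hi,box,z in [("red",(0,120,60),(8,255,255),(285,155,325,190),.049),("red2",(172,120,60),(180,255,255),(285,155,325,190),.049),("blue",(105,120,50),(130,255,255),(350,220,390,255),.049),
  ("yellow",(18,120,80),(35,255,255),(265,185,340,350),.018),("fin",(0,0,0),(180,255,50),(280,225,335,310),.058)]:
    try: p,ce=blob(lo,hi,box)
    except ValueError: print(name,"none"); continue
    r=cv2.minAreaRect(p); W=np.array([ray(c,*q,z)[:2] for q in cv2.boxPoints(r)])
    print(name,len(p),ce.round(1),ray(c,*ce,z).round(4)[:2],"box",W.round(4).tolist())
    V=np.array([ray(c,*q,z)[:2] for q in p]); vx,vy=np.linalg.svd(V-V.mean(0))[2][0]; print("  dir",np.arctan2(vy,vx).round(3), 'len',np.ptp((V-V.mean(0))@[vx,vy]).round(4))
for q in [(287,135),(422,207),(360,327),(221,250)]: print("board",ray(c,*q,.012).round(4)[:2])
crop=im[120:350,190:440]; cv2.imwrite("pics/crop0.png",cv2.resize(crop,None,fx=2.6,fy=2.6,interpolation=cv2.INTER_CUBIC))
E
```

```text
red 45 [300. 171.] [ 0.6371 -0.2028] box [[0.6432, -0.1971], [0.643, -0.2088], [0.6311, -0.2085], [0.6312, -0.1969]]
  dir 2.999 len 0.0128
red2 none
blue 44 [370.8 236.9] [ 0.5073 -0.3346] box [[0.5128, -0.3276], [0.5127, -0.3409], [0.5013, -0.3404], [0.5014, -0.3271]]
  dir -0.998 len 0.0139
yellow 491 [301.9 273.4] [ 0.4405 -0.2039] box [[0.5877, -0.1486], [0.5901, -0.1554], [0.3077, -0.2535], [0.3055, -0.247]]
  dir -2.808 len 0.2989
fin 443 [308.3 266.9] [ 0.4521 -0.2141] box [[0.4979, -0.1896], [0.5034, -0.2053], [0.4081, -0.238], [0.4028, -0.2226]]
  dir -2.806 len 0.1007
board [ 0.7216 -0.1796]
board [ 0.5687 -0.4468]
board [ 0.3369 -0.3139]
board [ 0.4882 -0.0454]
```

View pics/crop0.png

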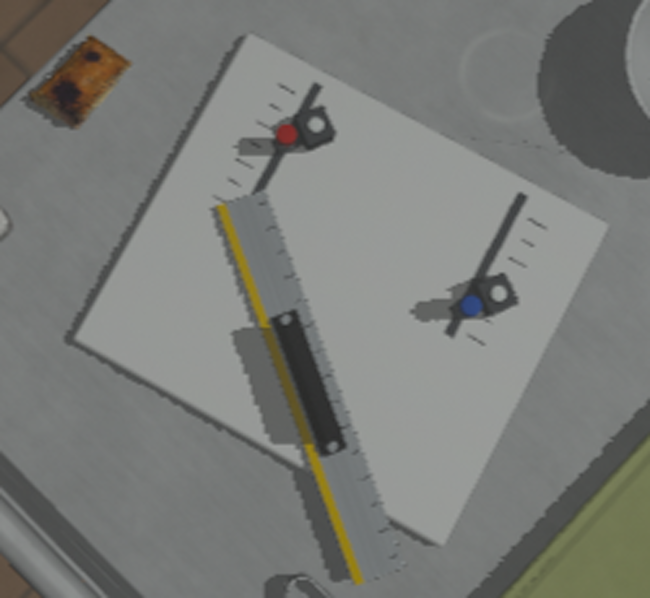

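carry_out(deltas=[[1,37,-32,0,0,0,-0.12],[1,37,-32,0,0,0,-0.12],[1,37,-32,0,0,0,-0.12],[1,37,-32,0,0,0,-0.12],[1,37,-32,0,0,0,-0.12],[1,37,-32,0,0,0,-0.12],[1,37,-32,0,0,0,-0.12],[1,10,-43,0,0,0,-0.12],[1,10,-43,0,0,0,-0.12],[1,10,-43,0,0,0,-0.12],[1,10,-43,0,0,0,-0.12],[1,10,-43,0,0,0,-0.12],[1,10,-43,0,0,0,-0.12],[1,10,-43,0,0,0,-0.12]], newtons=25)

```text
time: 1.9
tool_pos: [0.5178, 0.0957, 0.2481]
tool_rot: [0.836, 0.549, -0.0, -0.0]
wrist_force: [0.2, -0.7, -0.1]
finger_gap: 0.0857
grip_force: 0.0
```

carry_out(deltas=[[1,-9.5,-45,0,0,0,-0.12],[1,-9.5,-45,0,0,0,-0.12],[1,-9.5,-45,0,0,0,-0.12],[1,-9.5,-45,0,0,0,-0.12],[1,-9.5,-45,0,0,0,-0.12],[1,-9.5,-45,0,0,0,-0.12],[1,-9.5,-45,0,0,0,-0.12],[1,0,0,-30,0,0,0],[1,0,0,-30,0,0,0],[1,0,0,-30,0,0,0],[1,0,0,0,0,0,0],[1,0,0,0,0,0,0]])

```text
time: 3.4
tool_pos: [0.4518, -0.2185, 0.1591]
tool_rot: [0.987, 0.163, 0.001, 0.0]
wrist_force: [0.1, -0.6, 0.4]
finger_gap: 0.0855
grip_force: 0.0
```

```bash
python3 - <<'E'
from h import *
from scipy.spatial.transform import Rotation as R
s=bot.sense(); print(s["time"],s["joints"].round(2),s["tool_pos"].round(4)); M=R.from_quat(s["tool_rot"]).as_matrix(); print(M.round(3), np.arctan2(M[1,1],M[0,1]),bot.tips_ahead)
for n in("top","side"):
    c=viewer.camera(n); im=c["color"]
    if n=="top": a=cv2.resize(im[120:350,190:440],(400,368))
    else: b=cv2.resize(im[150:300,200:420],(400,273))
cv2.imwrite("pics/above.png",np.hstack([a,cv2.copyMakeBorder(b,0,95,0,0,0)]))
E
```

```text
3.4 [-0.02  0.58  0.64  1.97 -0.5   0.75 -0.32] [ 0.4518 -0.2185  0.1591]
[[ 0.947  0.321  0.001]
 [ 0.321 -0.947 -0.001]
 [ 0.001  0.001 -1.   ]] -1.2440210892243242 0.017
```

View pics/above.png

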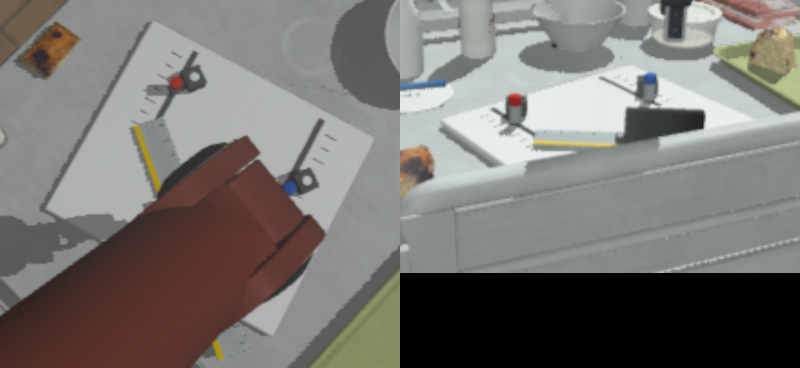

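The arm hides the guide in the top view. The side view still shows the fin upright and both caps untouched. I'm descending to the fin and closing.

carry_out(deltas=[[1,0,0,-25,0,0,0],[1,0,0,-25,0,0,0],[1,0,0,-25,0,0,0],[1,0,0,-15,0,0,0],[1,0,0,-12,0,0,0],[1,0,0,-8,0,0,0],[1,0,0,0,0,0,0],[1,0,0,0,0,0,0]])

```text
time: 4.5
tool_pos: [0.4516, -0.2183, 0.0487]
tool_rot: [0.987, 0.163, 0.0, 0.0]
wrist_force: [0.3, -0.9, 0.2]
finger_gap: 0.0854
grip_force: 0.0
```

carry_out(deltas=[[0,0,0,0,0,0,0],[0,0,0,0,0,0,0],[0,0,0,0,0,0,0],[0,0,0,0,0,0,0],[0,0,0,0,0,0,0],[0,0,0,0,0,0,0],[0,0,0,0,0,0,0],[0,0,0,0,0,0,0]], newtons=25)

```text
time: 5.5
tool_pos: [0.4512, -0.2178, 0.0484]
tool_rot: [0.987, 0.163, -0.0, -0.0]
wrist_force: [-0.1, 2.2, 3.5]
finger_gap: 0.0129
grip_force: 27.2
```

carry_out(deltas=[[0,2,0,0,0,0,0.04],[0,4,-1,0,0,0,0.04],[0,5,-1,0,0,0,0.04],[0,6,-1,0,0,0,0.04],[0,7,-2,0,0,0,0.04],[0,7,-2,0,0,0,0.04],[0,7,-2,0,0,0,0.04],[0,8,-2,0,0,0,0.04],[0,8,-2,0,0,0,0.04],[0,8,-2,0,0,0,0.04],[0,8,-2,0,0,0,0.04],[0,8,-2,0,0,0,0.026],[0,8,-2,0,0,0,0],[0,5,-1,0,0,0,0],[0,2,-1,0,0,0,0],[0,0,0,0,0,0,0],[0,0,0,0,0,0,0]])

```text
time: 7.62
tool_pos: [0.5378, -0.2407, 0.0486]
tool_rot: [0.923, 0.385, -0.005, -0.005]
wrist_force: [-13.0, 2.1, 13.9]
finger_gap: 0.0135
grip_force: 28.7
```

```bash
python3 - <<'E'
from h import *
from scipy.spatial.transform import Rotation as R
s=bot.sense(); M=R.from_quat(s["tool_rot"]).as_matrix(); print(s["time"],s["tool_pos"].round(4),np.arctan2(M[1,1],M[0,1]),s["wrist_force"].round(2),s["moment"].round(2))
c=viewer.camera("top"); a=cv2.resize(c["color"][120:350,190:440],(400,368))
c=viewer.camera("side"); b=cv2.resize(c["color"][150:300,200:420],(400,273))
cv2.imwrite("pics/pre.png",np.hstack([a,cv2.copyMakeBorder(b,0,95,0,0,0)]))
E
```

```text
7.625 [ 0.5378 -0.2407  0.0486] -0.7806877824986505 [-12.96   2.13  13.89] [ 0.83  2.32 -0.03]
```

View pics/pre.png

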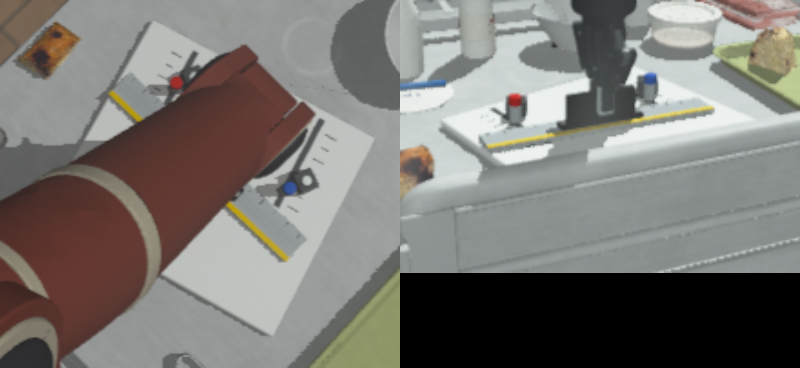

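The guide now lies nearly parallel to the pin line, a few millimetres short of both caps (about (177,82) and (290,187) in the crop). There is some down-press, so I'm easing z before going on.

carry_out(deltas=[[0,0,0,0.5,0,0,0],[0,0,0,0,0,0,0],[0,0,0,0,0,0,0]])

```text
time: 8.1
tool_pos: [0.5399, -0.2411, 0.0486]
tool_rot: [0.923, 0.385, -0.003, -0.003]
wrist_force: [-8.0, 1.7, 8.7]
finger_gap: 0.014
grip_force: 27.7
```

carry_out(deltas=[[0,0,0,0.4,0,0,0],[0,0,0,0,0,0,0],[0,0,0,0,0,0,0]])

```text
time: 8.48
tool_pos: [0.5406, -0.2412, 0.0486]
tool_rot: [0.923, 0.385, -0.003, -0.002]
wrist_force: [-6.0, -0.0, 3.9]
finger_gap: 0.0135
grip_force: 27.1
```

carry_out(deltas=[[0,1.4,-1.4,0,0,0,0],[0,1.4,-1.4,0,0,0,0],[0,1.4,-1.4,0,0,0,0],[0,1.4,-1.4,0,0,0,0],[0,0,0,0,0,0,0],[0,0,0,0,0,0,0]])

```text
time: 9.22
tool_pos: [0.546, -0.2446, 0.0486]
tool_rot: [0.923, 0.386, -0.003, -0.004]
wrist_force: [-6.7, 4.5, 7.2]
finger_gap: 0.0136
grip_force: 27.7
```

carry_out(deltas=[[0,0.7,-0.7,0,0,0,0],[0,0.7,-0.7,0,0,0,0],[0,0.7,-0.7,0,0,0,0],[0,0.7,-0.7,0,0,0,0],[0,0,0,0,0,0,0],[0,0,0,0,0,0,0]])

```text
time: 9.98
tool_pos: [0.5487, -0.2465, 0.0486]
tool_rot: [0.922, 0.386, -0.003, -0.005]
wrist_force: [-7.3, 4.2, 8.8]
finger_gap: 0.0137
grip_force: 27.8
```

```bash
cat > st.py <<'E'
from h import *
from scipy.spatial.transform import Rotation as R
s=bot.sense(); M=R.from_quat(s["tool_rot"]).as_matrix(); n=np.array([.712,-.702])
print(s["time"],s["tool_pos"].round(4),"s",(s["tool_pos"][:2]@n).round(4),"goal",np.dot([.5566,-.2515],n).round(4),"ang",np.arctan2(M[1,1],M[0,1]).round(4),"tilt",M[:2,2].round(4),s["wrist_force"].round(2),"Fn",(s["wrist_force"][:2]@n).round(2),s["moment"].round(2))
c=viewer.camera("top"); hsv=cv2.cvtColor(c["color"],cv2.COLOR_BGR2HSV)
for nm,lo,hi,(x0,y0,x1,y1),p0 in [("red",(0,120,60),(8,255,255),(285,155,325,190),(.6371,-.2028)),("blue",(105,120,50),(130,255,255),(350,220,390,255),(.5073,-.3346))]:
    m=cv2.moments(cv2.inRange(hsv[y0:y1,x0:x1],lo,hi),True)
    if m["m00"]:
        p=ray(c,x0+m["m10"]/m["m00"],y0+m["m01"]/m["m00"],.049)[:2]; print(nm,m["m00"],p.round(4),"in mm",((p-p0)@[.867,-.498]*1e3).round(1))
E
python3 st.py
```

```text
9.975 [ 0.5487 -0.2465  0.0486] s 0.5637 goal 0.5729 ang -0.7782 tilt [-0.0088  0.0076] [-7.26  4.2   8.82] Fn -8.12 [1.1  1.52 0.03]
red 50.0 [ 0.6365 -0.2026] in mm -0.7
blue 46.0 [ 0.5072 -0.3343] in mm -0.2
```

carry_out(deltas=[[0,0.7,-0.7,0.4,0,0,0],[0,0.7,-0.7,0,0,0,0],[0,0.7,-0.7,0,0,0,0],[0,0.7,-0.7,0,0,0,0],[0,0.7,-0.7,0,0,0,0],[0,0,0,0,0,0,0],[0,0,0,0,0,0,0]])

```text
time: 10.9
tool_pos: [0.5557, -0.2526, 0.0491]
tool_rot: [0.922, 0.386, -0.0, -0.001]
wrist_force: [-2.6, 1.8, -6.9]
finger_gap: 0.014
grip_force: 25.5
```

```bash
python3 st.py
```

```text
10.9 [ 0.5557 -0.2526  0.0491] s 0.573 goal 0.5729 ang -0.7779 tilt [-0.0014  0.0009] [-2.6   1.83 -6.87] Fn -3.14 [ 0.27  0.6  -0.  ]
red 49.0 [ 0.6387 -0.207 ] in mm 3.5
blue 48.0 [ 0.5089 -0.3393] in mm 3.7
```

carry_out(deltas=[[0,0,0,-0.5,0,0,0],[0,0,0,0,0,0,0]])

```text
time: 11.2
tool_pos: [0.5558, -0.2525, 0.0491]
tool_rot: [0.922, 0.386, -0.0, -0.001]
wrist_force: [-3.5, 3.2, -6.1]
finger_gap: 0.0134
grip_force: 25.7
```

carry_out(deltas=[[0,0,0,-0.5,0,0,0],[0,0,0,0,0,0,0]])

```text
time: 11.45
tool_pos: [0.5558, -0.2525, 0.0488]
tool_rot: [0.922, 0.386, -0.0, -0.001]
wrist_force: [-4.6, 3.2, -4.0]
finger_gap: 0.0133
grip_force: 26.1
```

carry_out(deltas=[[0,0,0,-0.4,0,0,0],[0,0,0,0,0,0,0],[0,0,0,0,0,0,0]])

```text
time: 11.82
tool_pos: [0.5559, -0.2524, 0.0485]
tool_rot: [0.922, 0.386, -0.0, -0.001]
wrist_force: [-3.9, 2.8, -2.9]
finger_gap: 0.0134
grip_force: 26.2
```

```bash
python3 st.py
```

```text
11.825 [ 0.5559 -0.2524  0.0485] s 0.573 goal 0.5729 ang -0.7777 tilt [-0.0006  0.0012] [-3.92  2.78 -2.87] Fn -4.74 [0.68 1.04 0.08]
red 48.0 [ 0.6386 -0.2072] in mm 3.4
blue 48.0 [ 0.5089 -0.3393] in mm 3.7
```

carry_out(deltas=[[0,0.7,-0.7,0,0,0,0],[0,0.7,-0.7,0,0,0,0],[0,0.7,-0.7,0,0,0,0],[0,0,0,0,0,0,0],[0,0,0,0,0,0,0]])

```text
time: 12.5
tool_pos: [0.5561, -0.2526, 0.0486]
tool_rot: [0.922, 0.386, -0.001, -0.004]
wrist_force: [-7.7, 5.7, 3.5]
finger_gap: 0.0134
grip_force: 26.9
```

```bash
python3 st.py
```

```text
12.5 [ 0.5561 -0.2526  0.0486] s 0.5733 goal 0.5729 ang -0.7774 tilt [-0.005   0.0058] [-7.7   5.69  3.48] Fn -9.48 [1.35 1.81 0.05]
red 48.0 [ 0.6379 -0.2079] in mm 3.3
blue 49.0 [ 0.5088 -0.3394] in mm 3.7
```

carry_out(deltas=[[0,0.7,-0.7,0.2,0,0,0],[0,0.7,-0.7,0,0,0,0],[0,0.7,-0.7,0,0,0,0],[0,0.7,-0.7,0,0,0,0],[0,0,0,0,0,0,0],[0,0,0,0,0,0,0]])

```text
time: 13.3
tool_pos: [0.5564, -0.2529, 0.0488]
tool_rot: [0.922, 0.386, -0.003, -0.008]
wrist_force: [-12.5, 9.3, 8.5]
finger_gap: 0.0135
grip_force: 27.8
```

```bash
python3 st.py
```

```text
13.3 [ 0.5564 -0.2529  0.0488] s 0.5737 goal 0.5729 ang -0.7771 tilt [-0.0108  0.0118] [-12.54   9.32   8.54] Fn -15.48 [2.18 2.86 0.  ]
red 47.0 [ 0.6374 -0.2087] in mm 3.3
blue 49.0 [ 0.5088 -0.3394] in mm 3.7
```

carry_out(deltas=[[0,0,0,0.4,0,0,0],[0,0,0,0,0,0,0],[0,0,0,0,0,0,0]])

```text
time: 13.72
tool_pos: [0.5564, -0.2529, 0.0488]
tool_rot: [0.922, 0.386, -0.003, -0.007]
wrist_force: [-12.5, 10.0, 5.5]
finger_gap: 0.0137
grip_force: 27.6
```

```bash
python3 st.py; python3 - <<'E'
from h import *
a=cv2.resize(viewer.camera("top")["color"][145:275,260:420],(500,406),interpolation=cv2.INTER_CUBIC)
b=cv2.resize(viewer.camera("side")["color"][175:245,240:370],(300,162),interpolation=cv2.INTER_CUBIC)
cv2.imwrite("pics/press.png",np.hstack([a,cv2.copyMakeBorder(b,0,244,0,0,0)]))
E
```

```text
13.725 [ 0.5564 -0.2529  0.0488] s 0.5737 goal 0.5729 ang -0.7772 tilt [-0.0109  0.0116] [-12.52  10.03   5.48] Fn -15.96 [2.11 2.69 0.02]
red 47.0 [ 0.6374 -0.2089] in mm 3.3
blue 49.0 [ 0.5088 -0.3394] in mm 3.7
```

View pics/press.png

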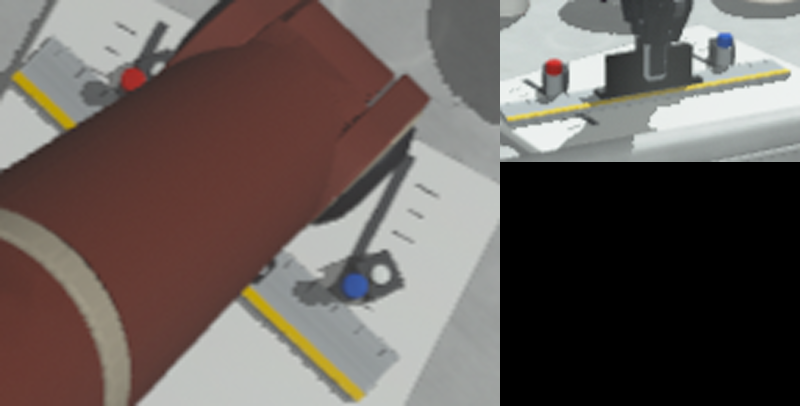

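The blue cap sits against the guide edge and its block (355,285 in the crop), and the red cap touches the edge at (133,78). Position holds while force climbs, with no turning moment, so both pins look stopped. I'll ease the down-press and hold.

carry_out(deltas=[[0,0,0,0.4,0,0,0],[0,0,0,0,0,0,0],[0,0,0,0,0,0,0],[0,0,0,0,0,0,0],[0,0,0,0,0,0,0],[0,0,0,0,0,0,0],[0,0,0,0,0,0,0],[0,0,0,0,0,0,0],[0,0,0,0,0,0,0],[0,0,0,0,0,0,0],[0,0,0,0,0,0,0],[0,0,0,0,0,0,0],[0,0,0,0,0,0,0],[0,0,0,0,0,0,0]])

```text
time: 15.62
tool_pos: [0.5564, -0.2529, 0.0488]
tool_rot: [0.922, 0.386, -0.003, -0.007]
wrist_force: [-11.9, 9.1, 5.5]
finger_gap: 0.0134
grip_force: 27.3
```

```bash
python3 st.py
```

```text
15.625 [ 0.5564 -0.2529  0.0488] s 0.5737 goal 0.5729 ang -0.7771 tilt [-0.011   0.0114] [-11.93   9.09   5.53] Fn -14.87 [ 2.02  2.55 -0.03]
red 45.0 [ 0.639  -0.2071] in mm 3.8
blue 48.0 [ 0.5089 -0.3393] in mm 3.7
```

carry_out(deltas=[[0,0.8,-0.8,0.2,0,0,0],[0,0.8,-0.8,0,0,0,0],[0,0.4,-0.4,0,0,0,0],[0,0,0,0,0,0,0],[0,0,0,0,0,0,0],[0,0,0,0,0,0,0],[0,0,0,0,0,0,0],[0,0,0,0,0,0,0],[0,0,0,0,0,0,0],[0,0,0,0,0,0,0],[0,0,0,0,0,0,0],[0,0,0,0,0,0,0],[0,0,0,0,0,0,0],[0,0,0,0,0,0,0],[0,0,0,0,0,0,0]])

```text
time: 17.55
tool_pos: [0.5566, -0.2531, 0.0489]
tool_rot: [0.922, 0.387, -0.004, -0.01]
wrist_force: [-13.8, 11.6, 8.5]
finger_gap: 0.0136
grip_force: 27.8
```

```bash
python3 st.py
```

```text
17.55 [ 0.5566 -0.2531  0.0489] s 0.574 goal 0.5729 ang -0.7769 tilt [-0.0153  0.0157] [-13.83  11.65   8.54] Fn -18.02 [ 2.63  3.19 -0.02]
red 46.0 [ 0.6376 -0.2089] in mm 3.5
blue 49.0 [ 0.5088 -0.3394] in mm 3.7
```

carry_out(deltas=[[0,-0.8,0.8,0,0,0,0],[0,-0.8,0.8,0,0,0,0],[0,-0.8,0.8,0,0,0,0],[0,-0.8,0.8,0,0,0,0],[0,-0.8,0.8,0,0,0,0],[0,0,0,0,0,0,0],[0,0,0,0,0,0,0]])

```text
time: 18.48
tool_pos: [0.5562, -0.2527, 0.0487]
tool_rot: [0.922, 0.386, -0.002, -0.005]
wrist_force: [-7.2, 6.5, -1.9]
finger_gap: 0.0133
grip_force: 26.4
```

```bash
python3 st.py
```

```text
18.475 [ 0.5562 -0.2527  0.0487] s 0.5735 goal 0.5729 ang -0.7775 tilt [-0.0069  0.007 ] [-7.19  6.51 -1.88] Fn -9.69 [1.38 1.74 0.01]
red 46.0 [ 0.6382 -0.2076] in mm 3.4
blue 49.0 [ 0.5088 -0.3394] in mm 3.7
```

carry_out(deltas=[[0,-0.7,0.7,0,0,0,0],[0,-0.7,0.7,0,0,0,0],[0,0,0,0,0,0,0],[0.6,0,0,0,0,0,0],[0.6,0,0,0,0,0,0],[0.6,0,0,0,0,0,0],[0.6,0,0,0,0,0,0],[0.6,0,0,0,0,0,0],[0.6,0,0,0,0,0,0]])

```text
time: 19.65
tool_pos: [0.5578, -0.2545, 0.0494]
tool_rot: [0.922, 0.386, 0.0, 0.0]
wrist_force: [-0.2, -0.8, -0.4]
finger_gap: 0.0514
grip_force: 0.0
```

```bash
python3 st.py
```

```text
19.65 [ 0.5578 -0.2545  0.0494] s 0.5758 goal 0.5729 ang -0.7779 tilt [0.0001 0.    ] [-0.22 -0.85 -0.44] Fn 0.44 [-0.01  0.03  0.01]
red 47.0 [ 0.639  -0.2071] in mm 3.8
blue 49.0 [ 0.5088 -0.3394] in mm 3.7
```

Pins held on release. I'm retreating straight up, then clear towards the start for an open view.

carry_out(deltas=[[0.6,0,0,10,0,0,0],[0.6,0,0,20,0,0,0],[0.6,0,0,40,0,0,0],[0.6,0,0,50,0,0,0],[0.6,0,0,50,0,0,0],[0.6,0,0,30,0,0,0],[0.6,-8,45,0,0,0,0.1],[0.6,-8,45,0,0,0,0.1],[0.6,-8,45,0,0,0,0.1],[0.6,-8,45,0,0,0,0.1],[0.6,-8,45,0,0,0,0.1],[0.6,0,45,0,0,0,0.1],[0.6,0,45,0,0,0,0.1],[0.6,0,45,0,0,0,0.1],[0.6,0,45,0,0,0,0.1],[0.6,0,45,0,0,0,0.1],[0.6,0,0,0,0,0,0],[0.6,0,0,0,0,0,0]])

```text
time: 21.95
tool_pos: [0.5178, 0.1945, 0.2498]
tool_rot: [0.625, 0.781, -0.0, 0.001]
wrist_force: [0.6, 0.4, -0.4]
finger_gap: 0.0512
grip_force: 0.0
```

```bash
python3 st.py; python3 - <<'E'
from h import *
c=viewer.camera("top")["color"]
cv2.imwrite("pics/end.png",np.hstack([cv2.resize(c[140:280,240:420],(720,560),interpolation=cv2.INTER_CUBIC)]))
E
```

```text
21.95 [0.5178 0.1945 0.2498] s 0.2322 goal 0.5729 ang 0.2207 tilt [ 0.0005 -0.0011] [ 0.56  0.37 -0.41] Fn 0.14 [-0.    0.01  0.01]
red 47.0 [ 0.6388 -0.2073] in mm 3.7
blue 48.0 [ 0.5089 -0.3393] in mm 3.7
```

View pics/end.png

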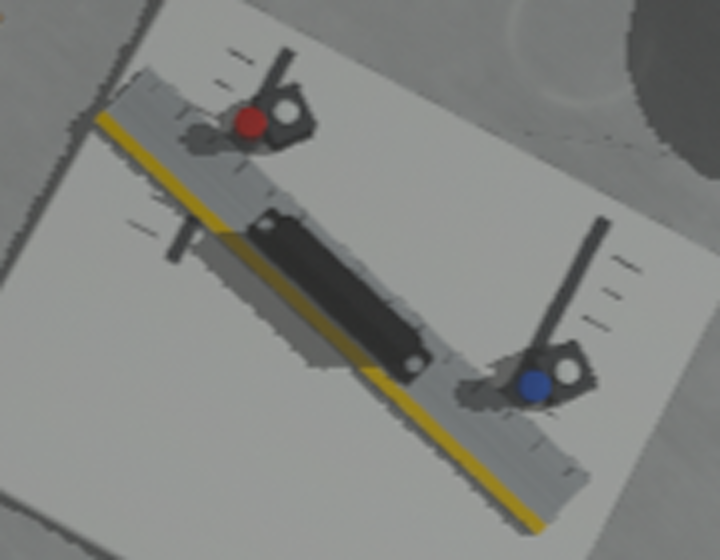

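The open view shows the guide edge on both caps (red (250,122), blue (535,386)). The cap-to-block gaps have shrunk by about 5 mm since the start, so both pins are home.

```bash
python3 -c "
from plant import finish_job
print(finish_job())"
```

```text
the job is handed in; nothing more can be done
None
```

I slid the guide along the board onto both pins, pressed gently for over a second, let go, and handed the job in at about 22 s. In the last picture both pins look fully home, and the timer and cake were left alone; the one doubt is that for about half a second before the press the guide may have lifted by up to 0.5 mm.

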